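# Square a wooden test panel into the fence corner of a drawdown board

## Robot

A 6-joint arm with a two-finger parallel gripper is mounted at the origin on the work surface. World frame = base frame: x ahead of the robot, y to its left, z up, the work surface at z = 0. Lengths are in m, angles in rad, forces in N, time in s.
With the tool pointing down it reaches from about 0.275 to 0.875 m from the base axis. Payload 12.5 kg.
Tool frame: the origin (TCP) lies on the front face of the gripper's body, between the roots of the fingers; the fingertips stand 73 mm ahead of it and the grasp point (between the pads) lies 54 mm ahead of it (nose_length is the distance from the TCP to the fingertips, in m); z points along the fingers, y is the direction in which the jaws open and shut (so a half turn about z gives the same grasp; the last joint's range is limited). The gripper opens to 85 mm and grips with 20 to 120 N. Pads are 22 mm wide; open, the fingers measure 114 mm over their backs; the gripper's body (76 mm by 85 mm) begins 54 mm behind the grasp point. The pads swing forward as they close: fully open they stand 13 mm farther back than shut.
Start: joints at [-1.267, 0.351, 1.652, -0, 1.139, -0.085], TCP at [0.209, -0.509, 0.304] pointing down, gripper open.
Joint ranges: [-2.75, 2.75], [-0.79, 2.1], [0.01, 2.65], [-1.57, 4.71], [0.07, 3.14], [-2.87, 2.87]. Speed limits (rad/s): [2.22, 2.22, 2.79, 3.14, 3.14, 3.14].

## Interface

Orientations are given as a rotation vector (axis times angle).
In Python, from station import get_obs, grab_frame, sign_off, nose_length gives the robot as it stands. The module is installed in compiled form; this text tells all that it offers.
- The arm moves only by the tool drive_tool, never from a script. Its argument "rows" is a list of rows, each an object of numbers: "x", "y", "z": the shift along the tool's x, y, z as a fraction of full scale; "ax", "ay", "az": the turn, a rotation vector about the tool's x, y, z as a fraction of full scale. A call has exactly 5 rows; each row shifts and turns the pose as measured when the row begins, along the tool's axes as they then stand; what a row does not reach is not made up. Full scale, the value 1, is 0.02 m for a shift and 0.08 rad for a turn. A row lasts 1/8 s, in which the tool goes at most 62.5 mm and 10.7 degrees, less where a joint would pass 70% of its speed; a pose out of reach is approached as far as the arm can. A call with a number of a shift or a turn outside -1 to 1 is refused whole. A call with a gripper value outside its range is refused whole. "jaw" is the opening, from 0 (shut) to 1 (fully open), set as the call begins (left out, the last holds). The fingers move at their own pace and stop on an object; the grip force is fixed at half the most. Time passes only in rows, so rows that do not move let the fingers close, or fill a call up. It gives the time, the measured TCP pose, the force and the opening at its end, in the units of the state.
- get_obs(): the state, without advancing time (a new reading comes with each control period).
- grab_frame(name): name is "side" or "top"; returns a dict with "frame" (384x512x3 uint8, blue, green, red), "mtx" (3x3 intrinsics, pixels), "k1" (the pictures are not rectified: a ray, as slopes to the right and down, at radius r is drawn at 1 + k1 r^2 times it, then the intrinsics apply), "R" (3x3) and "t" (3): a world point X has camera coordinates R X + t. Camera axes: x right, y down, z forward; pixel columns grow to the right and rows downward; lengths in m; the calibration is good to about 2 mm. A picture is of the moment at which its call begins. There is no depth.
- sign_off(): hands the job in, once; it reports no verdict.
The state is a dict: "t": time; "q": joint angles; "qvel": joint speeds; "effort": joint torques, N m; "ee_pos": TCP position; "eef_rot": TCP orientation; "ft_force": force on the tool from outside, world axes, zero at the start; "wrist_torque": the same for the moment, N m; "finger_gap": opening from 0.0 (shut) to 1.0 (fully open).
Only numpy, scipy, OpenCV 4.12 (cv2) and the standard library are available. Lean on these libraries where they do the work, as an engineer would, in place of code of your own. Each camera call takes 0.05 s, during which the arm holds its last target. There are 200 camera calls.

## Task

On the white drawdown board, slide the long wooden test panel fully home into the corner of the two metal fences: its long side flush along the far fence and its end flush against the left fence. Keep it lying on the board, without lifting it off, and do not disturb the short wooden panel and the steel applicator that lie on the board too.

Things in the scene. Friction and masses are not known exactly. Their poses are not given: they have to be found in the camera images.
- board: White board fixed to the bench, 360 (x) x 380 (y) x 12 mm, turned up to 0.3 rad, with two grey metal fences 20 mm wide, 16 mm high above its surface. Origin: inner corner of the fences, at bench level (surface 12 mm higher). x points away from the robot, y to its left. Inner face of the far fence: plane x = 0; of the left fence: y = 0. Open surface: 340 mm to -x, 360 mm to -y.
- long_panel: Loose bare-wood panel on the board, 140 mm long (y), 68 wide (x), 20 thick, 0.1 to 0.2 kg; slides with 1 to 3 N. Origin: centre of its underside. It starts 4 to 9 cm short of home in x and in y, turned up to 0.3 rad from square, its y roughly along the board's y. Fully home its origin is at x = -34, y = -70 mm in the board's frame.
- short_panel: The short panel, a bystander of the same bare wood: 80 mm long (its y), 68 mm wide (its x), 20 mm thick, lying loose on the drawdown board, either near the left fence at the robot's side or by the right edge. Origin: centre of its underside. Leave it alone.
- applicator: Film applicator, a bystander: a steel bar with an end cheek at both ends, 86 mm long (its y), 50 mm wide (its x), 30 mm high, 0.4 kg, loose on the drawdown board, in whichever of those two places the short panel does not take. Origin: centre of its underside. Leave it alone.

How it is judged:
At the end, for the whole second after the job is handed in: The long panel lies flat and at rest on the drawdown board in the fence corner, its long side along the far fence: its centre within 12 mm of the fully home position along each fence direction and its length within 10 degrees of the far fence (x of long_panel in the frame of board between -0.046 and -0.022 m and y of long_panel in the frame of board between -0.082 and -0.058 m and z of long_panel in the frame of board below 0.018 m and angle between the y axis of long_panel and the y axis of board, either way round below 0.175 rad and angle between long_panel's own z axis and vertical below 0.1 rad and linear speed of long_panel below 0.02 m/s); the robot touches nothing.
It fails at once if the long panel was lifted more than 20 mm off the board (z of long_panel in the frame of board above 0.032 m).
It fails at once if the short panel was disturbed (moved more than 20 mm) (distance of short_panel from where it was at the start of the episode above 0.02 m).
It fails at once if the applicator was disturbed (moved more than 20 mm) (distance of applicator from where it was at the start of the episode above 0.02 m).
It also fails if it takes over 40 s, if anything falls off the work surface, if the arm or the gripper's body presses on something with over 40 N, if the wrist force passes 120 N, or if a joint passes its speed limit or range.

## Working session

There is one attempt and no reset: what is moved stays moved. The work goes in short steps, Python scripts to look and compute and a tool call to move; the robot and the scene stay as the last step left them, time stands still between calls to the robot, and variables do not carry over. Pictures are saved under pics/ and viewed, about 8 in all and at most 12, crops included, and the job is handed in when it is done.

Besides the shell and the picture viewer there is one more tool, called as a command line: name --argument value ..., lists and objects as JSON in quotes. drive_tool: Moves the arm, as the interface text tells. Shift numbers are shares of 0.02 m and turn numbers shares of 0.08 rad, none past 1 either way. Its arguments: {"type":"object","properties":{"rows":{"type":"array","items":{"type":"object","properties":{"x":{"type":"number","minimum":-1,"maximum":1},"y":{"type":"number","minimum":-1,"maximum":1},"z":{"type":"number","minimum":-1,"maximum":1},"ax":{"type":"number","minimum":-1,"maximum":1},"ay":{"type":"number","minimum":-1,"maximum":1},"az":{"type":"number","minimum":-1,"maximum":1}}}},"jaw":{"type":"number"}},"required":["rows"]}

```bash
mkdir -p pics
cat > h.py <<'E'
import numpy as np, cv2
from station import *
def ray(f,uv):
    p=cv2.undistortPoints(np.array([[uv]],float),f["mtx"],np.array([f["k1"],0,0,0,0.]))[0,0] if 0 else None
    m=np.array(f["mtx"]); s=np.array([(uv[0]-m[0,2])/m[0,0],(uv[1]-m[1,2])/m[1,1]]); u=s.copy()
    for _ in range(20): u=s/(1+f["k1"]*(u@u))
    R=np.array(f["R"]);d=R.T@np.array([u[0],u[1],1]);c=-R.T@np.array(f["t"])
    return c,d
def plane(f,uv,z):
    c,d=ray(f,uv); return c+d*(z-c[2])/d[2]
E
python3 - <<'E'
from h import *
for n in("top","side"):
    f=grab_frame(n); cv2.imwrite(f"pics/{n}0.png",f["frame"]); print(n,f["mtx"],f["k1"],ray(f,(256,192))) 
print(get_obs())
E
```

```text
top [[432.64783785   0.         258.42832563]
 [  0.         432.64783785 191.59992744]
 [  0.           0.           1.        ]] -0.16079100887829167 (array([ 0.49769035, -0.03960988,  0.79239897]), array([ 0.0819689 , -0.00295531, -0.99664674]))
side [[356.21255377   0.         256.66516624]
 [  0.         356.21255377 190.17690949]
 [  0.           0.           1.        ]] -0.07338347151761909 (array([0.46567793, 0.37365497, 0.54182623]), array([ 0.15409802, -0.64102175, -0.75191395]))
{'t': 0.1, 'q': array([-1.26660215e+00,  3.51168295e-01,  1.65233470e+00, -2.61033846e-05,
        1.13908736e+00, -8.45726469e-02]), 'qvel': array([ 0.00205685, -0.00310662, -0.00124384,  0.00055598, -0.00105165,
       -0.00164964]), 'effort': array([ 3.22765563e-04, -5.06832290e+01, -2.91877323e+01, -1.27165545e-04,
        2.66125775e-03,  1.92923574e-05]), 'ee_pos': array([ 0.20844624, -0.50874229,  0.30342957]), 'eef_rot': array([-3.08145312e+00, -6.06660835e-01,  2.08689291e-04]), 'ft_force': array([ 0.0727201 , -0.77283048,  0.0155496 ]), 'wrist_torque': array([-0.00705932,  0.03922255,  0.02936955]), 'finger_gap': 0.9980666326036255}
```

View pics/top0.png

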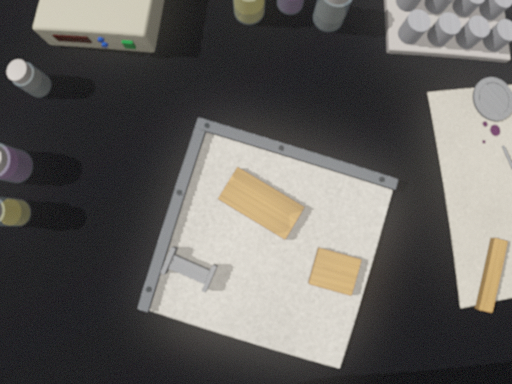

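View pics/side0.png

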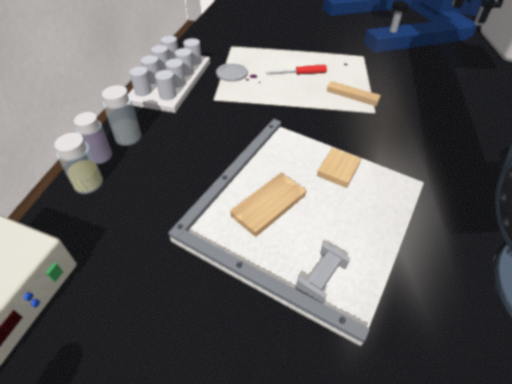

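Both views agree: the long panel is at about (261,203) in the top view, the short panel at (335,271), and the applicator by the left fence at (191,270). The fence's outer corner is at (201,120), with its ends at about (397,183) and (140,308).

```bash
cat >> h.py <<'E'
def measure(f):
    im=f["frame"]; hsv=cv2.cvtColor(im,cv2.COLOR_BGR2HSV)
    P=lambda c,z:np.array([plane(f,p,z)[:2] for p in c])
    out={}
    m=cv2.inRange(hsv,(8,70,90),(30,255,255)); m[:,400:]=0; m[:110]=0
    m=cv2.morphologyEx(m,cv2.MORPH_OPEN,np.ones((3,3)))
    cs=sorted(cv2.findContours(m,0,2)[0],key=cv2.contourArea)[::-1][:2]
    out["wood"]=[cv2.minAreaRect((P(c[:,0],.032)*1000).astype(np.float32)) for c in cs]
    out["woodbox"]=[cv2.boxPoints(r) for r in out["wood"]]
    return out
def board(f):
    g=cv2.cvtColor(f["frame"],cv2.COLOR_BGR2GRAY); m=(g>55).astype(np.uint8); m=cv2.morphologyEx(m,cv2.MORPH_OPEN,np.ones((5,5)))
    n,l=cv2.connectedComponents(m); m=(l==l[200,320]).astype(np.uint8)
    c=max(cv2.findContours(m,0,1)[0],key=cv2.contourArea)[:,0]
    def fit(a,b):
        a=np.array(a,float);b=np.array(b,float);d=b-a;L=np.hypot(*d);d/=L
        s=(c-a)@d; e=abs((c-a)@np.array([-d[1],d[0]])); k=(s>.08*L)&(s<.92*L)&(e<7)
        p=np.array([plane(f,q,.028)[:2] for q in c[k]]); o=cv2.fitLine((p*1000).astype(np.float32),cv2.DIST_HUBER,0,.01,.01).ravel()
        return o,k.sum()
    return fit((201,120),(397,182)),fit((201,120),(140,308))
E
python3 - <<'E'
from h import *
np.set_printoptions(precision=3,suppress=True)
f=grab_frame("top"); r=measure(f); b=board(f); print(b); 
(v1,_),(v2,_)=b
d1=v1[:2]*-np.sign(v1[1]); d2=v2[:2]*np.sign(v2[0])  # d1 ~ +y , d2 ~ +x
print("ang far",np.arctan2(-d1[0],d1[1]),"left",np.arctan2(d2[1],d2[0]))
d1=d1*np.sign(d1[1]);th=(np.arctan2(-d1[0],d1[1])+np.arctan2(d2[1],d2[0]))/2
A=np.array([d1,-d2]).T; t=np.linalg.solve(A,v2[2:]-v1[2:]); oc=v1[2:]+t[0]*d1
R=np.array([[np.cos(th),-np.sin(th)],[np.sin(th),np.cos(th)]]); o=oc-R@[20,20]
print("th",th,"outer",oc,"origin",o, "ends",[plane(f,p,.028) for p in((397,182),(140,308))])
np.savez("b.npz",R=R,o=o,th=th)
for w,bx in zip(r["wood"],r["woodbox"]): print(w,"\n",(bx-o)@R)
print("centre in board",[(np.array(w[0])-o)@R for w in r["wood"]])
for n,p in(("applic",[(173,250),(215,267),(207,290),(166,271)]),):
  print([(plane(f,q,.042)[:2]*1000-o)@R for q in p])
s=grab_frame("side"); print("side check corner",(plane(s,(172,235),.028)[:2]*1000-o)@R)
E
```

```text
((array([  0.218,   0.976, 682.343,   9.4  ], dtype=float32), np.int64(24)), (array([  0.962,  -0.275, 522.157, 118.995], dtype=float32), np.int64(123)))
ang far 2.9217713 left -0.27817607
th -0.24899873 outer [695.753  69.419] origin [671.441  54.965] ends [array([ 0.584, -0.297,  0.028]), array([0.35 , 0.16 , 0.028])]
((541.7378540039062, -50.97613525390625), (137.78086853027344, 66.38863372802734), 59.86690139770508) 
 [[-150.36  -191.827]
 [ -86.5   -209.978]
 [ -48.831  -77.446]
 [-112.691  -59.296]]
((423.50433349609375, -183.03797912597656), (80.21227264404297, 65.95771026611328), 74.94686889648438) 
 [[-215.165 -331.412]
 [-149.213 -332.318]
 [-148.112 -252.113]
 [-214.063 -251.207]]
centre in board [array([ -99.596, -134.637]), array([-181.638, -291.763])]
[array([-220.256,   -9.422]), array([-228.694,  -87.652]), array([-270.684,  -84.906]), array([-258.627,   -7.453])]
side check corner [10.614 18.602]
```

Panel sizes come out right (138x66, 80x66), but the far-fence fit is poor: 24 points, and it disagrees with the left fence by 0.06 rad. I'll refit it with a column-wise edge search.

```bash
cat > m2.py <<'E'
from h import *
np.set_printoptions(precision=3,suppress=True)
f=grab_frame("top"); g=cv2.GaussianBlur(cv2.cvtColor(f["frame"],cv2.COLOR_BGR2GRAY),(3,3),0).astype(float)
pts=[]
for u in range(212,388,4):
    v0=120+(u-201)*62/196; vs=np.arange(int(v0)-9,int(v0)+8); d=np.diff(g[vs,u]); k=np.argmax(d); pts.append((u,vs[k]+.5))
p=np.array([plane(f,q,.028)[:2]*1000 for q in pts]); l=cv2.fitLine(p.astype(np.float32),cv2.DIST_HUBER,0,.01,.01).ravel()
d1=l[:2]*np.sign(l[1]); n=np.array([d1[1],-d1[0]]); print("resid",np.std((p-l[2:])@n))
v2=board(f)[1][0]; d2=v2[:2]*np.sign(v2[0])
a,b=np.arctan2(-d1[0],d1[1]),np.arctan2(d2[1],d2[0]); th=(a+b)/2
t=np.linalg.solve(np.array([d1,-d2]).T,v2[2:]-l[2:]); oc=l[2:]+t[0]*d1
R=np.array([[np.cos(th),-np.sin(th)],[np.sin(th),np.cos(th)]]); o=oc-R@[20,20]
print("angles",a,b,"outer",oc,"origin",o)
np.savez("b.npz",R=R,o=o,th=th)
for w in measure(f)["wood"]: print((cv2.boxPoints(w)-o)@R,(np.array(w[0])-o)@R)
s=grab_frame("side"); print("side corner",(plane(s,(172,235),.028)[:2]*1000-o)@R)
print("far end",(np.array(plane(f,(397,182),.028)[:2])*1000-o)@R)
# pre-push pose: fingers centre in board coords
for c in ((-160,-134),(-160,-125)): print(c,o+R@c)
E
python3 m2.py
```

```text
resid 0.5134032607365479
angles -0.28102908 -0.2789925 outer [696.4    69.031] origin [671.651  55.337]
[[-144.192 -196.995]
 [ -79.956 -212.914]
 [ -46.785  -79.062]
 [-111.022  -63.143]] [ -95.489 -138.028]
[[-204.875 -338.325]
 [-138.895 -336.961]
 [-140.552 -256.806]
 [-206.533 -258.171]] [-172.714 -297.566]
side corner [ 9.933 18.506]
far end [  12.986 -362.962]
(-160, -134) [480.85  -29.225]
(-160, -125) [483.337 -20.576]
```

drive_tool --rows '[{"x":0.78,"y":-0.63,"az":1},{"x":0.73,"y":-0.69,"az":1},{"x":0.67,"y":-0.74,"az":1},{"x":0.6,"y":-0.8,"az":1},{"x":0.54,"y":-0.84,"az":1}]' --jaw 1

```text
$.rows[0]: bad value
```

drive_tool --rows '[{"x":0.47,"y":-0.88,"az":1},{"x":0.4,"y":-0.92,"az":1},{"x":0.33,"y":-0.95,"az":1},{"x":0.22,"y":-0.98,"az":0.4},{"x":0.22,"y":-0.98}]'

```text
$.rows[0]: bad value
```

drive_tool --rows '[{"x":0.22,"y":-0.98,"z":0.5},{"x":0.22,"y":-0.98,"z":0.5},{"x":0.22,"y":-0.98,"z":0.5},{"x":0.22,"y":-0.98,"z":0.5},{"x":0.22,"y":-0.98,"z":0.5}]'

```text
$.rows[0]: bad value
```

```bash
cat > to.py <<'E'
import sys
from h import *
from scipy.spatial.transform import Rotation as Ro
np.set_printoptions(precision=3,suppress=True)
def tool(tx,ty,tz):
    b=np.load("b.npz"); s=get_obs(); p=s["ee_pos"]; Rt=Ro.from_rotvec(s["eef_rot"])
    w=np.r_[(b["o"]+b["R"]@[tx,ty])/1000,tz]
    R3=np.eye(3);R3[:2,:2]=b["R"]; want=Ro.from_matrix(R3@np.diag([1,-1,-1]))
    print("t",s["t"],"board pos",(p[:2]*1000-b["o"])@b["R"],"z",p[2],"F",s["ft_force"],"gap",s["finger_gap"])
    print("shift units",Rt.inv().apply(w-p)/.02,"turn units",(Rt.inv()*want).as_rotvec()/.08)
tool(*map(float,sys.argv[1:4]))
E
python3 to.py -168 -134 0.09
```

```text
t 0.3 board pos [-289.197 -670.232] z 0.3037147467218813 F [0.004 0.251 0.209] gap 0.9985191461371125
shift units [ 21.379 -17.273  10.692] turn units [-0.004  0.001  8.361]
```

The refusal may be because every row needs all six numbers, so I'll try that.

drive_tool --rows '[{"x":0.78,"y":-0.63,"z":0,"ax":0,"ay":0,"az":1},{"x":0.73,"y":-0.69,"z":0,"ax":0,"ay":0,"az":1},{"x":0.67,"y":-0.74,"z":0,"ax":0,"ay":0,"az":1},{"x":0.6,"y":-0.8,"z":0,"ax":0,"ay":0,"az":1},{"x":0.54,"y":-0.84,"z":0,"ax":0,"ay":0,"az":1}]' --jaw 1

```text
t: 0.92
ee_pos: [0.2577, -0.4195, 0.3033]
eef_rot: [-3.141, 0.04, 0.001]
ft_force: [0.1, 0.3, -0.1]
finger_gap: 0.999
```

drive_tool --rows '[{"x":0.47,"y":-0.88,"z":0,"ax":0,"ay":0,"az":1},{"x":0.4,"y":-0.92,"z":0,"ax":0,"ay":0,"az":1},{"x":0.33,"y":-0.95,"z":0,"ax":0,"ay":0,"az":1},{"x":0.22,"y":-0.98,"z":0,"ax":0,"ay":0,"az":0.2},{"x":0.22,"y":-0.98,"z":0,"ax":0,"ay":0,"az":0}]'

```text
t: 1.55
ee_pos: [0.3083, -0.329, 0.3034]
eef_rot: [-3.108, 0.456, 0.001]
ft_force: [0.8, 0.9, -0.1]
finger_gap: 1.003
```

drive_tool --rows '[{"x":0.22,"y":-0.98,"z":0.5,"ax":0,"ay":0,"az":0},{"x":0.22,"y":-0.98,"z":0.5,"ax":0,"ay":0,"az":0},{"x":0.22,"y":-0.98,"z":0.5,"ax":0,"ay":0,"az":0},{"x":0.22,"y":-0.98,"z":0.5,"ax":0,"ay":0,"az":0},{"x":0.22,"y":-0.98,"z":0.5,"ax":0,"ay":0,"az":0}]'

```text
t: 2.17
ee_pos: [0.3593, -0.2386, 0.2529]
eef_rot: [3.107, -0.457, 0.003]
ft_force: [0.0, -0.3, 0.5]
finger_gap: 1.001
```

drive_tool --rows '[{"x":0.22,"y":-0.98,"z":0.5,"ax":0,"ay":0,"az":0},{"x":0.22,"y":-0.98,"z":0.5,"ax":0,"ay":0,"az":0},{"x":0.22,"y":-0.98,"z":0.5,"ax":0,"ay":0,"az":0},{"x":0.22,"y":-0.98,"z":0.5,"ax":0,"ay":0,"az":0},{"x":0.22,"y":-0.98,"z":0.5,"ax":0,"ay":0,"az":0}]'

```text
t: 2.8
ee_pos: [0.4102, -0.1482, 0.2015]
eef_rot: [3.107, -0.457, 0.004]
ft_force: [0.3, -0.3, 0.1]
finger_gap: 0.998
```

```bash
python3 to.py -168 -134 0.09; python3 -c "
from station import *; print(nose_length() if callable(nose_length) else nose_length)"
```

```text
t 2.8 board pos [-194.999 -267.885] z 0.2015314481419665 F [ 0.321 -0.294  0.15 ] gap 0.9976404330031328
shift units [ 1.254 -6.715  5.574] turn units [ 0.012 -0.035 -0.15 ]
0.0726
```

drive_tool --rows '[{"x":0.2,"y":-1,"z":0.2,"ax":0,"ay":0,"az":-0.15},{"x":0.2,"y":-1,"z":0.2,"ax":0,"ay":0,"az":0},{"x":0.2,"y":-1,"z":0.2,"ax":0,"ay":0,"az":0},{"x":0.2,"y":-1,"z":0.2,"ax":0,"ay":0,"az":0},{"x":0.2,"y":-1,"z":0.2,"ax":0,"ay":0,"az":0}]'

```text
t: 3.42
ee_pos: [0.4588, -0.0546, 0.1805]
eef_rot: [3.11, -0.438, 0.004]
ft_force: [-0.0, 0.4, 0.0]
finger_gap: 1.002
```

drive_tool --rows '[{"x":0.1,"y":-0.9,"z":0.4,"ax":0,"ay":0,"az":0},{"x":0.1,"y":-0.8,"z":0.9,"ax":0,"ay":0,"az":0},{"x":0,"y":0,"z":1,"ax":0,"ay":0,"az":0},{"x":0,"y":0,"z":1,"ax":0,"ay":0,"az":0},{"x":0,"y":0,"z":0.8,"ax":0,"ay":0,"az":0}]'

```text
t: 4.05
ee_pos: [0.4743, -0.0209, 0.097]
eef_rot: [3.11, -0.434, 0.01]
ft_force: [1.0, -0.1, -1.0]
finger_gap: 1.001
```

```bash
python3 to.py -168 -134 0.09; python3 -c "
from h import *
f=grab_frame('side')['frame'];cv2.imwrite('pics/s1.png',cv2.resize(f[80:350,140:480],None,fx=2.2,fy=2.2))"
```

```text
t 4.05 board pos [-168.596 -127.792] z 0.09702012908994875 F [ 0.968 -0.064 -1.026] gap 1.000543376064464
shift units [0.027 0.31  0.351] turn units [ 0.005 -0.078  0.034]
```

View pics/s1.png

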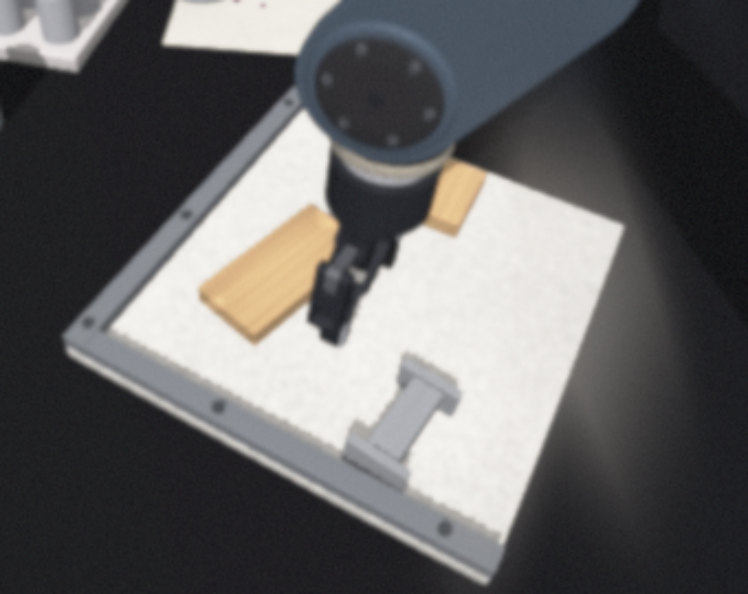

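The view shows the left fingertip at crop (335,340), just short of the long panel and clear of the applicator. I'll check the tip height against the projection.

```bash
python3 -c "
from h import *
b=np.load('b.npz');f=grab_frame('side')
for y in (-71,-85):
  for z in (.024,.037):
    X=np.r_[(b['o']+b['R']@[-168,y])/1000,z]
    q=cv2.projectPoints(X[None],cv2.Rodrigues(np.array(f['R']))[0],np.array(f['t']),np.array(f['mtx']),np.array([f['k1'],0,0,0]))[0].ravel()
    print(y,z,((q-[140,80])*2.2).round())
"
```

```text
-71 0.024 [323. 361.]
-71 0.037 [324. 352.]
-85 0.024 [331. 348.]
-85 0.037 [333. 339.]
```

drive_tool --rows '[{"x":0,"y":0.15,"z":0.2,"ax":0,"ay":-0.08,"az":0},{"x":0,"y":0.15,"z":0.2,"ax":0,"ay":0,"az":0},{"x":0,"y":0,"z":0.1,"ax":0,"ay":0,"az":0},{"x":0,"y":0,"z":0,"ax":0,"ay":0,"az":0},{"x":0,"y":0,"z":0,"ax":0,"ay":0,"az":0}]'

```text
t: 4.78
ee_pos: [0.4728, -0.0275, 0.0875]
eef_rot: [3.111, -0.435, -0.001]
ft_force: [-0.1, -0.3, -0.0]
finger_gap: 0.998
```

drive_tool --rows '[{"x":0,"y":0,"z":0.1,"ax":0,"ay":0,"az":0},{"x":0,"y":0,"z":0.1,"ax":0,"ay":0,"az":0},{"x":0,"y":0,"z":0.1,"ax":0,"ay":0,"az":0},{"x":0,"y":0,"z":0,"ax":0,"ay":0,"az":0},{"x":0,"y":0,"z":0,"ax":0,"ay":0,"az":0}]'

```text
t: 5.4
ee_pos: [0.4728, -0.0274, 0.0811]
eef_rot: [3.111, -0.435, -0.0]
ft_force: [-0.0, -0.5, -0.6]
finger_gap: 0.999
```

No contact at TCP z = 0.081, so the open tips stand about 60 mm ahead. Pushing now.

drive_tool --rows '[{"x":0.5,"y":0,"z":0.1,"ax":0,"ay":0,"az":0},{"x":0.5,"y":0,"z":0,"ax":0,"ay":0,"az":0},{"x":0.5,"y":0,"z":0,"ax":0,"ay":0,"az":0},{"x":0.5,"y":0,"z":0,"ax":0,"ay":0,"az":0},{"x":0.5,"y":0,"z":0,"ax":0,"ay":0,"az":0}]'

```text
t: 6.02
ee_pos: [0.5241, -0.0421, 0.079]
eef_rot: [3.111, -0.435, -0.001]
ft_force: [-1.6, 0.3, 1.0]
finger_gap: 0.996
```

drive_tool --rows '[{"x":0.5,"y":0,"z":0,"ax":0,"ay":0,"az":0},{"x":0.5,"y":0,"z":0,"ax":0,"ay":0,"az":0},{"x":0.3,"y":0,"z":0,"ax":0,"ay":0,"az":0},{"x":0,"y":0,"z":0,"ax":0,"ay":0,"az":0},{"x":0,"y":0,"z":0,"ax":0,"ay":0,"az":0}]'

```text
t: 6.65
ee_pos: [0.5514, -0.0498, 0.0789]
eef_rot: [3.111, -0.435, -0.0]
ft_force: [1.0, -0.3, -0.1]
finger_gap: 0.999
```

```bash
python3 to.py -79 -134 0.08; python3 -c "
from h import *
f=grab_frame('side')['frame'];cv2.imwrite('pics/s2.png',cv2.resize(f[80:350,140:480],None,fx=2.2,fy=2.2))"
```

```text
t 6.65 board pos [ -86.504 -134.314] z 0.07888223332807154 F [ 0.983 -0.297 -0.143] gap 0.9992757253890348
shift units [ 0.375 -0.015 -0.056] turn units [0.005 0.003 0.026]
```

View pics/s2.png

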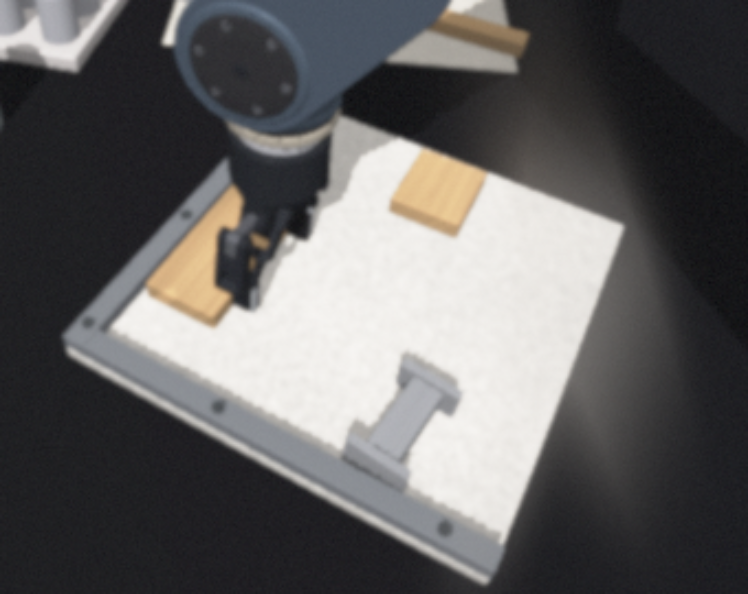

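The panel is square and about 1 cm from the far fence. Its left end is around crop (150–215, 290–320), and the bystanders haven't moved. I'll go on slowly until contact.

drive_tool --rows '[{"x":0.2,"y":0,"z":0,"ax":0,"ay":0,"az":0},{"x":0.15,"y":0,"z":0,"ax":0,"ay":0,"az":0},{"x":0.1,"y":0,"z":0,"ax":0,"ay":0,"az":0},{"x":0.05,"y":0,"z":0,"ax":0,"ay":0,"az":0},{"x":0,"y":0,"z":0,"ax":0,"ay":0,"az":0}]'

```text
t: 7.32
ee_pos: [0.5581, -0.0517, 0.0784]
eef_rot: [-3.111, 0.436, 0.017]
ft_force: [-0.1, 0.7, 0.1]
finger_gap: 1.0
```

drive_tool --rows '[{"x":0.1,"y":0,"z":0,"ax":0,"ay":0,"az":0},{"x":0.1,"y":0,"z":0,"ax":0,"ay":0,"az":0},{"x":0.05,"y":0,"z":0,"ax":0,"ay":0,"az":0},{"x":0.05,"y":0,"z":0,"ax":0,"ay":0,"az":0},{"x":0,"y":0,"z":0,"ax":0,"ay":0,"az":0}]'

```text
t: 7.95
ee_pos: [0.5589, -0.052, 0.0778]
eef_rot: [-3.109, 0.437, 0.042]
ft_force: [-2.1, 0.6, 1.1]
finger_gap: 1.0
```

The arm stalled at the expected home position (board x about -79 for the TCP). I'll back off, rise, shut the jaws and look.

drive_tool --rows '[{"x":-0.5,"y":0,"z":0,"ax":0,"ay":0,"az":0},{"x":-0.3,"y":0,"z":-0.5,"ax":0,"ay":0,"az":0},{"x":0,"y":0,"z":-1,"ax":0,"ay":0,"az":0},{"x":0,"y":0.5,"z":-1,"ax":0,"ay":0,"az":0},{"x":0,"y":1,"z":-0.5,"ax":0,"ay":0,"az":0}]'

```text
t: 8.57
ee_pos: [0.5356, -0.0764, 0.1413]
eef_rot: [-3.11, 0.434, 0.038]
ft_force: [0.3, 0.0, 0.3]
finger_gap: 1.003
```

drive_tool --rows '[{"x":0.5,"y":1,"z":0,"ax":0,"ay":0,"az":0},{"x":0.9,"y":1,"z":0,"ax":0,"ay":0,"az":0},{"x":0.9,"y":1,"z":0,"ax":0,"ay":0,"az":0},{"x":0.9,"y":0.8,"z":0,"ax":0,"ay":0,"az":0},{"x":0,"y":0,"z":0,"ax":0,"ay":0,"az":0}]' --jaw 0

```text
t: 9.2
ee_pos: [0.575, -0.1748, 0.142]
eef_rot: [-3.11, 0.438, 0.034]
ft_force: [-0.3, 0.9, 0.8]
finger_gap: 0.0
```

```bash
python3 to.py -34 -242 0.093; python3 -c "
from h import *
f=grab_frame('side')['frame'];cv2.imwrite('pics/s3.png',cv2.resize(f[80:350,140:480],None,fx=2.2,fy=2.2))
f=grab_frame('top')['frame'];cv2.imwrite('pics/t3.png',cv2.resize(f[90:370,120:420],None,fx=2,fy=2))"
```

```text
t 9.2 board pos [ -29.277 -247.86 ] z 0.14200999998494115 F [-0.281  0.875  0.761] gap 0.0001632165104216105
shift units [-0.184 -0.299  2.454] turn units [0.031 0.267 0.002]
```

View pics/s3.png

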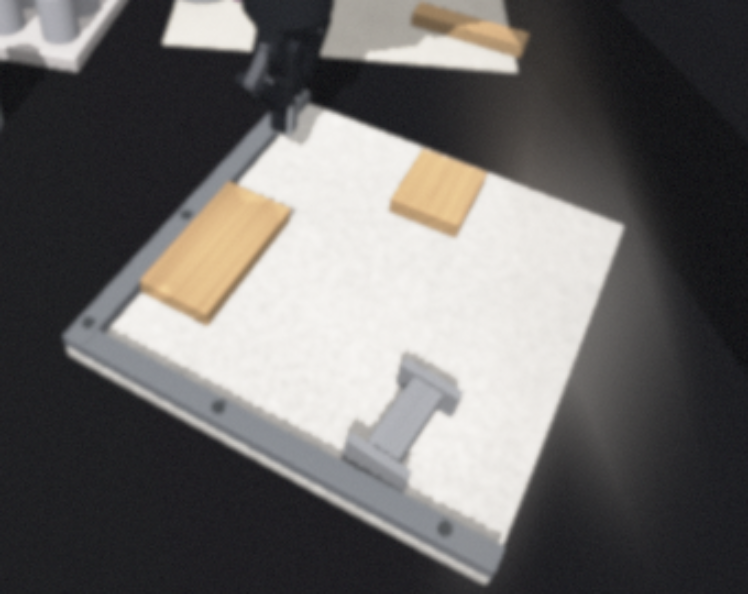

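View pics/t3.png

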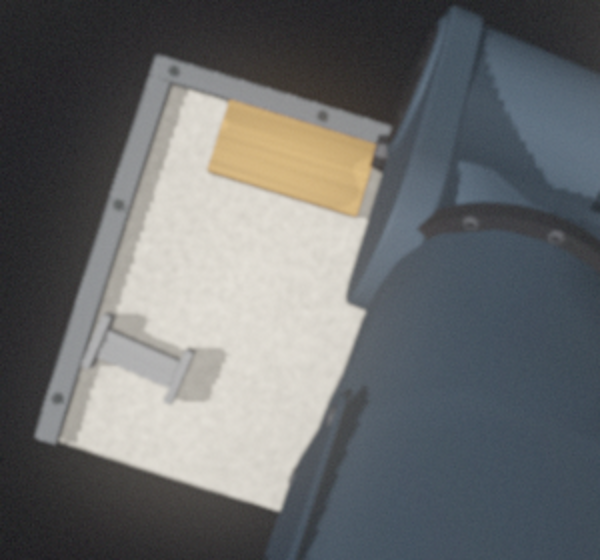

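The panel lies flush along the far fence, with about 5 cm left to the left fence and both bystanders unmoved. I'll descend beyond its right end and push left.

drive_tool --rows '[{"x":-0.3,"y":-0.1,"z":0.5,"ax":0,"ay":0.27,"az":0},{"x":0,"y":0,"z":0.7,"ax":0,"ay":0,"az":0},{"x":0,"y":0,"z":0.7,"ax":0,"ay":0,"az":0},{"x":0,"y":0,"z":0.4,"ax":0,"ay":0,"az":0},{"x":0,"y":0,"z":0.1,"ax":0,"ay":0,"az":0}]'

```text
t: 9.93
ee_pos: [0.5677, -0.1679, 0.0914]
eef_rot: [3.11, -0.433, -0.005]
ft_force: [1.0, -0.3, 0.5]
finger_gap: 0.001
```

```bash
python3 to.py -36 -160 0.093; python3 -c "
from h import *
b=np.load('b.npz')
w=measure(grab_frame('top'))['wood'][0];print((cv2.boxPoints(w)-b['o'])@b['R'])"
```

```text
t 9.925 board pos [ -38.215 -243.302] z 0.09143637146494793 F [ 0.969 -0.318  0.458] gap 0.0008879151452531774
shift units [ 0.124 -4.165 -0.087] turn units [0.025 0.033 0.039]
[[ -68.74967886 -197.48743355]
 [  -1.28319004 -197.55135737]
 [  -1.15208263  -59.18778393]
 [ -68.61857145  -59.12386012]]
```

The panel measures x -69..-1 and y -197..-59 mm, square and flush in x. Pushing +y (tool -y).

drive_tool --rows '[{"x":0.1,"y":-0.7,"z":0,"ax":0,"ay":0,"az":0},{"x":0,"y":-0.5,"z":0,"ax":0,"ay":0,"az":0},{"x":0,"y":-0.5,"z":0,"ax":0,"ay":0,"az":0},{"x":0,"y":-0.5,"z":0,"ax":0,"ay":0,"az":0},{"x":0,"y":-0.5,"z":0,"ax":0,"ay":0,"az":0}]'

```text
t: 10.6
ee_pos: [0.5861, -0.1131, 0.0924]
eef_rot: [3.11, -0.433, -0.002]
ft_force: [-0.1, 0.4, -0.2]
finger_gap: 0.002
```

drive_tool --rows '[{"x":0,"y":-0.4,"z":0,"ax":0,"ay":0,"az":0},{"x":0,"y":-0.4,"z":0,"ax":0,"ay":0,"az":0},{"x":0,"y":-0.2,"z":0,"ax":0,"ay":0,"az":0},{"x":0,"y":0,"z":0,"ax":0,"ay":0,"az":0},{"x":0,"y":0,"z":0,"ax":0,"ay":0,"az":0}]'

```text
t: 11.22
ee_pos: [0.5921, -0.092, 0.0923]
eef_rot: [3.11, -0.432, -0.002]
ft_force: [-0.1, -0.4, 0.0]
finger_gap: -0.001
```

```bash
python3 to.py -36 -155 0.093; python3 -c "
from h import *
b=np.load('b.npz')
f=grab_frame('top')
w=measure(f)['wood'][0];print((cv2.boxPoints(w)-b['o'])@b['R'])
cv2.imwrite('pics/s4.png',cv2.resize(grab_frame('side')['frame'][80:350,140:480],None,fx=2.2,fy=2.2))"
```

```text
t 11.225 board pos [ -35.771 -163.564] z 0.09234840646874001 F [-0.071 -0.363  0.029] gap -0.001179565074418396
shift units [-0.01  -0.428 -0.033] turn units [0.026 0.01  0.047]
[[-68.99023521 -75.30476498]
 [ -1.3472244  -74.98915859]
 [ -1.64694788 -10.75977547]
 [-69.28995869 -11.07538186]]
```

View pics/s4.png

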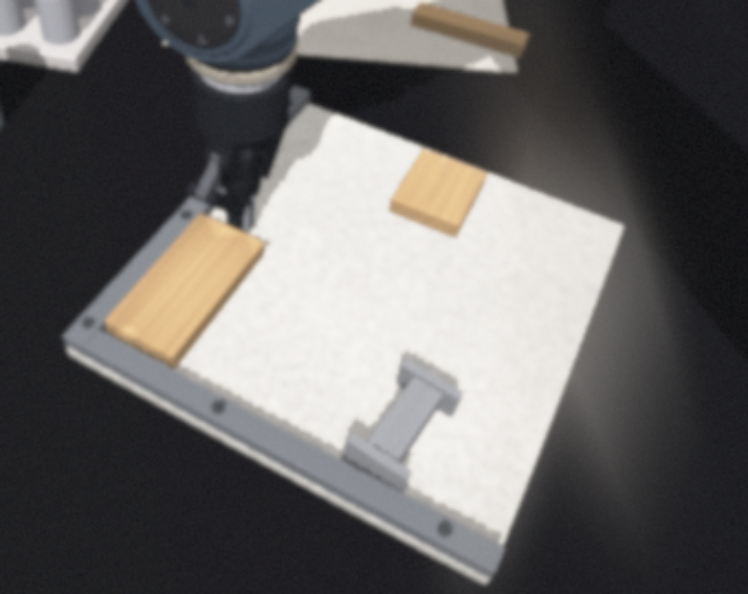

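The left end is at y ≈ -11 mm and still square. I'll close the rest slowly, then retreat.

drive_tool --rows '[{"x":0,"y":-0.25,"z":0,"ax":0,"ay":0,"az":0},{"x":0,"y":-0.2,"z":0,"ax":0,"ay":0,"az":0},{"x":0,"y":-0.1,"z":0,"ax":0,"ay":0,"az":0},{"x":0,"y":-0.05,"z":0,"ax":0,"ay":0,"az":0},{"x":0,"y":0,"z":0,"ax":0,"ay":0,"az":0}]'

```text
t: 11.95
ee_pos: [0.5942, -0.0841, 0.0924]
eef_rot: [3.103, -0.43, -0.006]
ft_force: [0.7, 0.2, -0.7]
finger_gap: -0.005
```

drive_tool --rows '[{"x":0,"y":-0.1,"z":0,"ax":0,"ay":0,"az":0},{"x":0,"y":-0.05,"z":0,"ax":0,"ay":0,"az":0},{"x":0,"y":-0.05,"z":0,"ax":0,"ay":0,"az":0},{"x":0,"y":-0.05,"z":0,"ax":0,"ay":0,"az":0},{"x":0,"y":0,"z":0,"ax":0,"ay":0,"az":0}]'

```text
t: 12.58
ee_pos: [0.5945, -0.0835, 0.0925]
eef_rot: [3.096, -0.427, -0.009]
ft_force: [-1.2, -2.6, 0.6]
finger_gap: 0.001
```

```bash
python3 to.py -36 -152 0.093
```

```text
t 12.575 board pos [ -35.811 -154.777] z 0.09248773426299048 F [-1.167 -2.555  0.595] gap 0.0005977837590131412
shift units [-0.009 -0.138 -0.028] turn units [0.211 0.046 0.074]
```

It stalled at y = -155, so the end is against the left fence. I'll retreat to the right and up, clear of the camera's view.

drive_tool --rows '[{"x":0,"y":0.5,"z":0,"ax":0,"ay":0,"az":0},{"x":0,"y":0.7,"z":0,"ax":0,"ay":0,"az":0},{"x":0,"y":0.5,"z":-1,"ax":0,"ay":0,"az":0},{"x":0,"y":0.8,"z":-1,"ax":0,"ay":0,"az":0},{"x":0,"y":1,"z":-1,"ax":0,"ay":0,"az":0}]'

```text
t: 13.2
ee_pos: [0.575, -0.1529, 0.1572]
eef_rot: [3.097, -0.425, -0.01]
ft_force: [-0.0, -0.2, 1.0]
finger_gap: 0.004
```

drive_tool --rows '[{"x":0,"y":1,"z":-1,"ax":0,"ay":0,"az":0},{"x":0,"y":1,"z":-1,"ax":0,"ay":0,"az":0},{"x":0,"y":1,"z":-0.5,"ax":0,"ay":0,"az":0},{"x":0,"y":1,"z":0,"ax":0,"ay":0,"az":0},{"x":0,"y":0,"z":0,"ax":0,"ay":0,"az":0}]'

```text
t: 13.82
ee_pos: [0.552, -0.2366, 0.2171]
eef_rot: [3.094, -0.429, 0.001]
ft_force: [-0.0, 0.3, -0.2]
finger_gap: -0.006
```

```bash
python3 to.py -36 -300 0.2; python3 -c "
from h import *
b=np.load('b.npz')
f=grab_frame('top');cv2.imwrite('pics/t5.png',cv2.resize(f['frame'][90:370,120:420],None,fx=2,fy=2))
for w in measure(f)['wood']: print((cv2.boxPoints(w)-b['o'])@b['R'],(np.array(w[0])-b['o'])@b['R'])"
```

```text
t 13.825 board pos [ -34.357 -313.618] z 0.2171263044786997 F [-0.021  0.261 -0.172] gap -0.005611646448619429
shift units [-0.082 -0.696  0.844] turn units [ 0.216 -0.042  0.053]
[[ -69.53915258 -142.70010689]
 [  -1.27692497 -142.56473877]
 [  -1.55276093   -3.46050788]
 [ -69.81498854   -3.59587599]] [-35.54595675 -73.08030738]
[[-204.99309675 -338.21728727]
 [-138.92000562 -336.9754906 ]
 [-140.42472383 -256.9139496 ]
 [-206.49781496 -258.15574627]] [-172.70891029 -297.56561844]
```

View pics/t5.png

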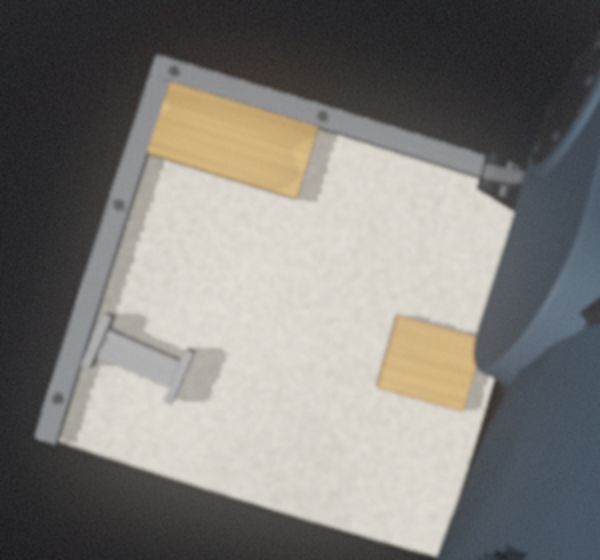

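The panel is seated in the corner (crop 148–318, 82–198), centre at (-35.5, -73.1) mm. The bystanders are unmoved and the arm is clear.

```bash
python3 -c "
from station import *
print(sign_off())"
```

```text
the job is handed in; nothing more can be done
None
```

The long panel is in the corner of the fences, and I handed the job in at about 14 s of the 40 s allowed. I pushed it square against the far fence with the open fingers, then along that fence to the left fence with the jaws shut. I then backed the arm away.

**Last check (top camera):**
- **Position:** the panel's centre was at (-35.5, -73.1) mm in the board's frame. Home is (-34, -70) and the tolerance is 12 mm each way.
- **Angle:** it was square to the far fence within 0.01 rad. It looks flat, though I did not measure its tilt or height.
- **Bystanders:** the short panel measured within 0.2 mm of where it started. The applicator looked unmoved in the pictures, but I did not measure it again.
- **Forces:** the readings after each move stayed under 4 N, and the arm touched nothing at the end.

**Checks that failed or disagreed:**
- My first fit of the far fence was poor (24 points, about 0.06 rad off the left fence), so I refitted it.
- A rough corner pixel I picked by eye in the side view was about 10 mm off in x. The panel stopping where expected at both fences supports the refitted frame.
- The measured gap of about 3 mm at the left fence is within calibration error, and the arm did stall there. A small real gap is possible.
- My first three move calls were refused, because each row seemingly needs all six numbers. Nothing moved.

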